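# Measure the panel on the sloped stand with the spring rule and lock it

### The arm

A 6-joint arm with a two-finger parallel gripper is mounted at the origin on a cart in front of the work surface, level with it; the furniture and walls round the work are solid. World frame = base frame: x ahead of the robot, y to its left, z up, the work surface at z = 0. Lengths are in mm, angles in rad, forces in N, time in s.
With the tool pointing down it reaches from about 275 to 775 mm from the base axis. Payload 14.6 kg.
Tool frame: the origin (TCP) lies midway between the tips of the shut fingers; the grasp point (between the pads) lies 19 mm behind it; z points along the fingers, y is the line along which they close (so a half turn about z gives the same grasp; the last joint's range is limited). The gripper opens to 85 mm and grips with 20 to 120 N. Pads are 22 mm wide; open, the fingers measure 114 mm over their backs; the gripper's body (76 mm by 85 mm) begins 54 mm behind the grasp point. The pads swing forward as they close: fully open they stand 13 mm farther back than shut.
Start: joints at [1.034, 0.263, -0.048, 1.259, 0, 1.415], TCP at [195.615, 487.199, 231.278] pointing down, gripper open.
Joint ranges: [-2.65, 2.65], [-0.89, 1.7], [-1.18, 1.37], [-2.13, 2.11], [-1.35, 1.29], [-3.14, 3.14]. Speed limits (rad/s): [1.89, 1.89, 2.57, 2.79, 3.14, 3.14].

### API

Orientations are given as a unit quaternion [x, y, z, w].
In Python, from rig import bot, optics gives the robot as it stands.
- The arm moves only by the shell command python3 -m jog 'ROWS' [FORCE]. ROWS is text: rows parted by semicolons, each of 7 numbers parted by spaces: the shift along the world's x, y, z in m, then the turn, a rotation vector about the world's x, y, z in rad, then the opening, from 0 (shut) to 1 (fully open). In form: dx dy dz wx wy wz claw; .... A call has 1 to 20 rows; each row is the pose to reach, as a shift and turn from the pose commanded when the call began; what a row does not reach only later rows make up. A row lasts 1/8 s, in which the tool goes at most 62.5 mm and 10.7 degrees, less where a joint would pass 70% of its speed; a pose out of reach is approached as far as the arm can. A call with a gripper value outside its range is refused whole. The fingers move at their own pace and stop on an object; FORCE is the grip in N (left out, the last holds). Time passes only in rows, so rows that repeat a pose let the fingers close. It gives the time, the measured TCP pose, the force, the opening and the grip force at its end, in the units of the state.
- bot.sense(): the state, without advancing time (a new reading comes with each control period).
- optics.get_image(name): name is "scene" or "side" or "wrist"; returns a dict with "frame" (400x640x3 uint8, blue, green, red), "fovy" (degrees; the focal length in pixels is half the picture's height over the tangent of half this angle, whatever the lens; pixels are square), "cx", "cy" (the principal point, pixels), "xyz" and "attitude" of the camera in the world; the wrist camera has in their place "T_tool_cam" (4x4, takes a point from camera to tool coordinates, whose origin is the TCP and whose axes are the flange's). Camera axes: x right, y up, looking along -z (the intrinsics and any distortion apply to the point x, -y, -z); pixel columns grow to the right and rows downward; lengths in mm; the calibration is good to about 2 mm. A picture is of the moment at which its call begins: read the wrist's pose just before it. There is no depth.
- bot.sign_off(): hands the job in; it is judged then, once.
The state is a dict: "clock": time; "q": joint angles; "qvel": joint speeds; "joint_efforts": joint torques, N m; "tcp_pos": TCP position; "eef_rot": TCP orientation; "contact_force": force on the tool from outside, world axes, zero at the start; "torque": the same for the moment, N m; "finger_gap": opening from 0.0 (shut) to 1.0 (fully open); "finger_force": force on a finger pad.
Only numpy, scipy, OpenCV 4.12 (cv2) and the standard library are available. Lean on these libraries where they do the work, as an engineer would, in place of code of your own. Each camera call takes 0.05 s, during which the arm holds its last target. There are 200 camera calls.

### The job

Measure the height of the white panel on the sloped stand: take the yellow spring rule from its dock, hook its end over the middle of the panel's top edge, and draw the case straight down the panel against its spring until the aluminium ledge has pushed the red lock paddle at its back fully in. Then let go and leave the rule locked there, lying flat on the panel, hooked at the top and drawn out down to the ledge; leave the glue stick, the rubber stamp, the stapler and the tape dispenser where they stand.

Things in the scene. Friction and masses are not known exactly. Their poses are not given: they have to be found in the camera images.
- rule: Yellow and black spring-return rule, 0.28 kg: flat-sided case 110 mm long (x), 36 mm wide (y), 60 mm high (z; 44 mm at its two ends). Origin: centre of the case's underside; x points forward, to the end where the steel blade comes out, z up. Grasp it across the 36 mm width (flat up to z = 60 mm over x = -35..35 mm). Starts level in its dock.
- rule_hook (a point): On the blade's end hook: middle of its inner face (towards the case), 6 mm below the plane of the case's underside. The hook, 24 mm wide and 3 mm thick, hangs from the blade tip to 9 mm below that plane; the rigid blade, 20 mm wide, runs 1 mm above it. Blade in: the hook's inner face is 57 mm ahead of the rule's origin. Axes as the rule's.
- rule_blade (a joint): How far the blade is drawn out of the case, m: 0 in, at most 0.1. A spring pulls it in with 5 N (7.5 N when out 100 mm); unless locked it snaps back in when let go.
- rule_lock (a joint): Red lock paddle, 22 mm wide, on the case's back, hinged along its top 38 mm above the underside; its rounded lower end, 11 mm above the underside, stands out 9 mm behind the back face. Angle pushed in, rad: 0 out (blade free), 0.21 fully in (lower end 3 mm out; blade cannot go back in, after up to 8 mm of play). Takes about 5 N at its lower end, besides the blade's spring; stays where pushed.
- rule_back (a point): Middle of the lower edge of the case's back face, 55 mm behind the origin of the rule. Axes as the rule's.
- board: Sloped board with the white panel, 240 mm long up the slope, 170 wide, 10 thick, fixed, rising away from the robot at 35 degrees. Origin: middle of its top edge on its face, 165 mm above the worktop; x up the slope, y left along the edge, z out of the face. Free air behind the top edge. At the edge two clips, 8 mm high, 26 wide, centred 52 mm left and right of the middle.
- ledge_face (a point): Aluminium ledge across the lower part of the board, 24 mm high off the face, 166 mm wide, set firmly at a different place each time (165 to 205 mm below the top edge). This point: middle of the foot of its upper face, on the board's face; axes as the board's.
- glue_stick: Glue stick, 24 mm diameter, 88 mm high, standing near the front of the dock. Origin: centre of its underside. Leave it.
- stapler: Black stapler 38 x 144 x 46 mm, next to the tape dispenser. Origin: centre of its underside. Leave it.
- tape_dispenser: Tape dispenser 52 x 149 x 77 mm on the other side of the stand from the dock. Origin: centre of its underside. Leave it.
- dock: Fixed grey dock of the rule, 96 x 56 mm. Origin: centre of its underside; x as the rule's. The rule stands on its floor 16 mm above the worktop, between side rails 6 mm higher, open at both ends; it lifts out straight up.
- rubber_stamp: Rubber stamp with a turned wooden handle, 27 x 52 mm, 67 mm high, standing near the back end of the dock. Origin: centre of its underside. Leave it.
Mind the look-alikes: they are no part of the job. There is more than one size of the rule; the job needs the larger.

How it is judged (in metres and radians):
On the way, in this order (a step that is already met when the one before it is completed fails the run):
1. the end hook is over the middle of the panel's top edge and the blade is being drawn out (x of rule_hook in the frame of board between -0.003 and 0.006 m and y of rule_hook in the frame of board between -0.025 and 0.025 m and z of rule_hook in the frame of board below -0.001 m and value of joint rule_blade above 0.008 m and value of joint rule_lock below 0.07 rad), for 0.1 s.
2. the case is drawn down to the ledge and its lock paddle is pushed in by the ledge (value of joint rule_lock above 0.17 rad and value of joint rule_blade above 0.035 m and x of rule_back in the frame of ledge_face below 0.01 m), for 0.1 s.
At the end, for the whole second after the job is handed in: The rule lies flat on the panel at rest (within 8 degrees of straight up the slope and 6 mm of the face), its hook over the top edge (6 mm at most beyond it, within 25 mm of the middle), the back of its case within 16 mm of the ledge, the lock paddle in by at least 0.17 rad and the blade out (value of joint rule_lock above 0.17 rad and value of joint rule_blade above 0.035 m and x of rule_hook in the frame of board between -0.003 and 0.006 m and y of rule_hook in the frame of board between -0.025 and 0.025 m and z of rule_hook in the frame of board below -0.001 m and x of rule_back in the frame of ledge_face below 0.016 m and z of rule_back in the frame of board below 0.006 m and angle between the x axis of rule and the x axis of board, either way round below 0.14 rad and angle between the z axis of rule and the z axis of board, either way round below 0.14 rad and linear speed of rule below 0.02 m/s); the robot touches nothing.
It fails at once if the glue stick, the rubber stamp, the stapler or the tape dispenser is moved by more than 20 mm (distance of any of glue_stick, stapler, tape_dispenser, rubber_stamp from where it was at the start of the episode above 0.02 m).
It also fails if it takes over 42 s, if anything falls off the work surface, if the arm or the gripper's body presses on something with over 40 N, if the wrist force passes 120 N, or if a joint passes its speed limit or range.

## Working session

There is one attempt and no reset: what is moved stays moved. The work goes in short steps, Python scripts to look and compute and a shell command to move; the robot and the scene stay as the last step left them, time stands still between calls to the robot, and variables do not carry over. Pictures are saved under pics/ and viewed, at most 12 in all, crops included, and the job is handed in when it is done.

```bash
mkdir -p pics; ls
cat > h.py <<'E'
import numpy as np, cv2, json
from scipy.spatial.transform import Rotation as R
from rig import bot, optics
E
python3 - <<'E'
from h import *
s=bot.sense(); print(s)
for n in ("scene","side"):
    d=optics.get_image(n); cv2.imwrite(f"pics/{n}0.png",d["frame"]); np.save(f"pics/{n}0.npy",d,allow_pickle=True)
    print({k:v for k,v in d.items() if k!="frame"})
E
```

```text
pics
{'clock': 0.0, 'q': array([ 1.03369393e+00,  2.63501050e-01, -4.89410595e-02,  1.25942205e+00,
       -1.11329228e-05,  1.41548579e+00]), 'qvel': array([-0.00159862, -0.00086722, -0.00135935, -0.00086005,  0.00048393,
        0.00119794]), 'joint_efforts': array([-8.04479214e-05, -6.37611151e+01,  3.84564149e+01,  1.37674689e-02,
       -1.62575006e-04,  3.11137228e-05]), 'tcp_pos': array([195.47018229, 486.94323606, 230.83493552]), 'eef_rot': array([ 1.89738598e-01,  9.81834497e-01, -5.04127518e-04, -1.75939077e-04]), 'contact_force': array([ 0.18013287, -0.68238322, -0.36336368]), 'torque': array([0.01372153, 0.02522767, 0.04539956]), 'finger_force': 0.0, 'finger_gap': 0.9984911405271507}
{'fovy': 51.47845472921677, 'cx': 320.5523077101249, 'cy': 199.3982161642879, 'xyz': array([-272.79755578, -685.03725607,  634.3444673 ]), 'attitude': array([ 0.47786501, -0.21672834, -0.35512654,  0.77366595])}
{'fovy': 55.772268568566716, 'cx': 318.6645251147033, 'cy': 198.62975334771252, 'xyz': array([ 558.13789039, -914.70639056,  938.19337502]), 'attitude': array([0.41209419, 0.00811289, 0.02013734, 0.91088256])}
```

View pics/scene0.png

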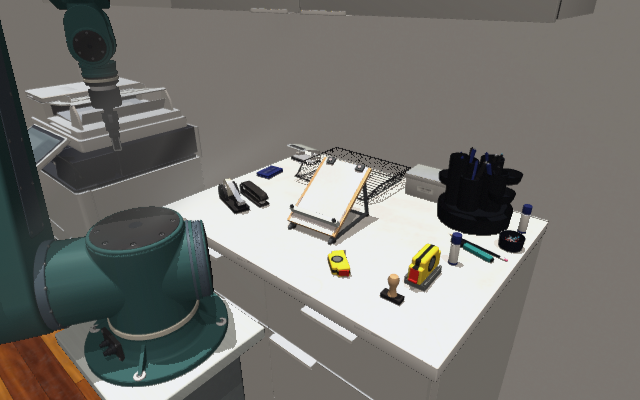

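View pics/side0.png

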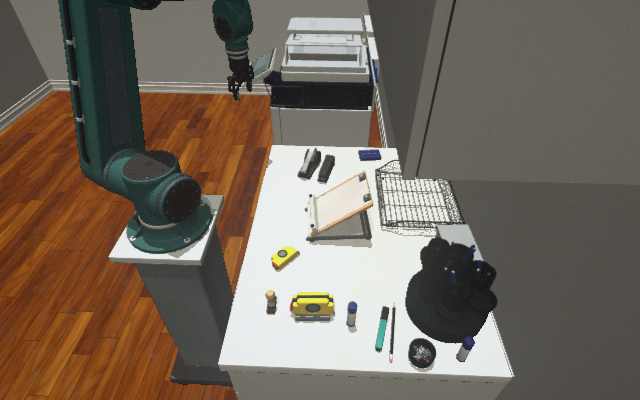

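The scene view shows the large rule at (425,262), with the stamp at (393,290), the glue stick at (455,248) and the board at (330,198). In the side view the large rule is at (313,305), the stamp at (271,300), the glue stick at (352,314) and the board at about (340,200). The smaller decoy is at (285,257).

```bash
cat >> h.py <<'E'
def cam(d,s=None):
    f=200/np.tan(np.radians(d["fovy"])/2)
    if "T_tool_cam" in d:
        T=np.array(d["T_tool_cam"]); Rt=R.from_quat(s["eef_rot"]).as_matrix()
        return f,d["cx"],d["cy"],Rt@T[:3,:3],Rt@T[:3,3]+s["tcp_pos"]
    return f,d["cx"],d["cy"],R.from_quat(d["attitude"]).as_matrix(),np.array(d["xyz"])
def ray(c,uv):
    f,cx,cy,M,o=c; v=M@np.array([(uv[0]-cx)/f,-(uv[1]-cy)/f,-1.]); return o,v/np.linalg.norm(v)
def onz(c,uv,z):
    o,v=ray(c,uv); return o+v*(z-o[2])/v[2]
def onplane(c,uv,p,n):
    o,v=ray(c,uv); return o+v*(np.dot(n,np.array(p)-o)/np.dot(n,v))
def tri(rays):
    A=sum(np.eye(3)-np.outer(v,v) for o,v in rays); b=sum((np.eye(3)-np.outer(v,v))@o for o,v in rays); p=np.linalg.solve(A,b)
    return p,[np.linalg.norm(np.cross(v,p-o)) for o,v in rays]
def proj(c,p):
    f,cx,cy,M,o=c; q=M.T@(np.array(p)-o); return np.array([cx+f*q[0]/-q[2],cy-f*q[1]/-q[2]])
E
python3 - <<'E'
from h import *
np.set_printoptions(precision=1,suppress=True)
ds={n:np.load(f"pics/{n}0.npy",allow_pickle=True).item() for n in("scene","side")}
C={n:cam(d) for n,d in ds.items()}
T=lambda a,b: tri([ray(C["scene"],a),ray(C["side"],b)])
print("rule",T((425,262),(313,305)))
print("stamp ball",T((393,281),(271,295)))
print("glue top",T((456,236),(352,305)))
print("board TL clip",T((331,160),(368,177)), "TR",T((360,167),(373,202)))
# yellow mask side
for n in ds:
    hsv=cv2.cvtColor(ds[n]["frame"],cv2.COLOR_BGR2HSV)
    m=cv2.inRange(hsv,(22,120,80),(35,255,255)); k,l,st,ce=cv2.connectedComponentsWithStats(m)
    print(n,[(st[i],ce[i]) for i in range(1,k) if st[i,4]>60])
    x,y=(425,262) if n=="scene" else (313,305)
crop=lambda n,x0,y0,x1,y1:cv2.resize(ds[n]["frame"][y0:y1,x0:x1],None,fx=4,fy=4,interpolation=cv2.INTER_CUBIC)
a=crop("scene",280,145,380,245);b=crop("side",290,165,390,265)
cv2.imwrite("pics/board.png",np.hstack([a,b]))
w=optics.get_image("wrist");print({k:v for k,v in w.items() if k!="frame"})
E
```

```text
rule (array([ 519.3, -333.8,   44.7]), [np.float64(2.1704316835145567), np.float64(2.1704316835145763)])
stamp ball (array([ 402. , -314. ,   49.6]), [np.float64(0.748528883526118), np.float64(0.7485288835261672)])
glue top (array([ 622. , -357.9,   82.8]), [np.float64(1.1441015259851646), np.float64(1.1441015259850937)])
board TL clip (array([682.1,  98. , 152.5]), [np.float64(1.1176437170734854), np.float64(1.1176437170733542)]) TR (array([691.5, -13.9, 149. ]), [np.float64(8.079278764033841), np.float64(8.079278764033898)])
scene [(array([409, 244,  22,  27, 132], dtype=int32), array([418.4, 255.2])), (array([417, 246,  24,  39, 417], dtype=int32), array([427.7, 263.5])), (array([328, 250,  22,  21, 278], dtype=int32), array([338.3, 260.5]))]
side [(array([272, 246,  25,  24, 280], dtype=int32), array([284.1, 256.8])), (array([298, 292,  30,   4,  95], dtype=int32), array([312.1, 293.2])), (array([293, 298,  40,  16, 487], dtype=int32), array([312.7, 305.4]))]
{'fovy': 62.15332639735719, 'cx': 321.4055513318136, 'cy': 203.51340873345845, 'T_tool_cam': array([[   0. ,    0.9,    0.3,   79.5],
       [   1. ,   -0. ,    0. ,   -1.5],
       [   0. ,    0.3,   -0.9, -142.7],
       [   0. ,    0. ,    0. ,    1. ]])}
```

View pics/board.png

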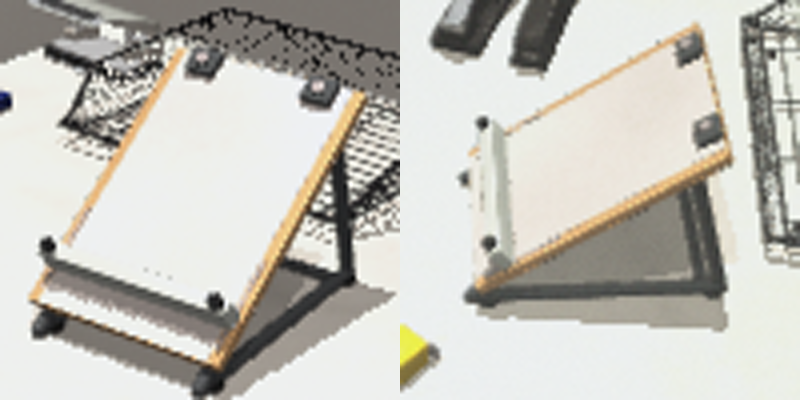

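Both crops show the board's top corners: scene about (326,157) and (371,168), side about (364,170) and (373,204). The ledge runs across the lower part. Next I'll move over the board for a wrist picture on the way to the rule.

```bash
python3 -m jog '0.345 -0.447 0.09 0 0 0.382 1;0.345 -0.447 0.09 0 0 0.382 1;0.345 -0.447 0.09 0 0 0.382 1;0.345 -0.447 0.09 0 0 0.382 1;0.345 -0.447 0.09 0 0 0.382 1;0.345 -0.447 0.09 0 0 0.382 1;0.345 -0.447 0.09 0 0 0.382 1;0.345 -0.447 0.09 0 0 0.382 1;0.345 -0.447 0.09 0 0 0.382 1;0.345 -0.447 0.09 0 0 0.382 1;0.345 -0.447 0.09 0 0 0.382 1;0.345 -0.447 0.09 0 0 0.382 1'
python3 - <<'E'
from h import *
np.set_printoptions(precision=2,suppress=True)
s=bot.sense(); d=optics.get_image("wrist"); np.save("pics/w1.npy",{**d,"s":s},allow_pickle=True); cv2.imwrite("pics/w1.png",d["frame"]); print(s["tcp_pos"],s["eef_rot"],s["qvel"])
E
```

```text
clock: 1.65
tcp_pos: [540.1, 40.8, 321.1]
eef_rot: [-0.0, 1.0, 0.0, -0.0]
contact_force: [-0.5, -0.1, -0.1]
finger_gap: 0.997
finger_force: 0.0
[540.06  40.84 321.12] [-0.  1.  0. -0.] [ 0.01 -0.01 -0.    0.    0.   -0.  ]
```

View pics/w1.png

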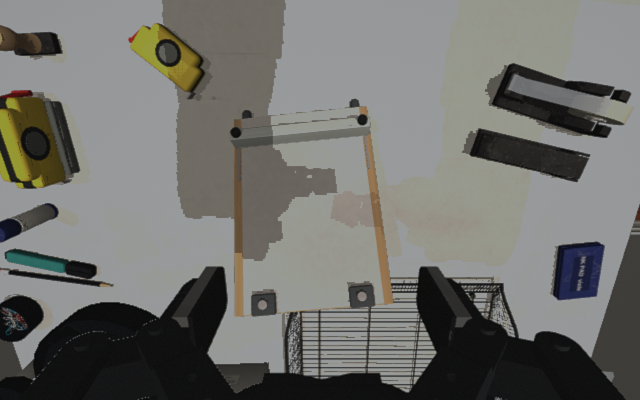

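The wrist view shows the board upside-down: its top edge runs from (236,315) to (391,303), with clips at (263,303) and (361,295). The ledge strip runs from (236,130) to (370,120), and the large rule in its dock is at (35,140).

Run:
```python
from h import *
im=cv2.imread("pics/w1.png")
a=cv2.resize(im[95:165,222:402],None,fx=4.4,fy=4.4,interpolation=cv2.INTER_CUBIC)
b=cv2.resize(im[275:325,222:402],None,fx=4.4,fy=4.4,interpolation=cv2.INTER_CUBIC)
cv2.imwrite("pics/w1c.png",np.vstack([a,b])); print(a.shape,b.shape)
g=cv2.cvtColor(im,cv2.COLOR_BGR2GRAY)
for x in (270,300,330): print(x,g[105:160,x])
for x in (300,320): print(x,g[290:322,x])
```

```text
(308, 792, 3) (220, 792, 3)
270 [154 154 154 154 153 153 153 154 154 152 110 111 111 110 111 111 112 110
 110 110  97  94  99  99 101 101 102 102 100 103 106  79  74  73  72  71
  70  70  72  88 100 100  99 100 101 101 101 100 100 100 101 100 100  99
  99]
300 [153 153 153 154 153 154 152 106 148 153 152 152 152 153 153 154 150 101
 142 152 152 152 152 152 152 151 154 152 118 109 109 108 106 106 106 106
 119 151 154 153 152 152 153 152 152 152 152 153 152 152 152 152 152 152
 151]
330 [153 153 154 150 103 149 153 153 153 153 153 153 151 111 100 142 151 152
 152 151 152 152 152 153 153 118 108 108 107 106 105 105 104 118 152 154
 153 153 153 152 153 153 152 153 153 153 152 152 153 153 153 153 153 153
 152]
300 [153 152 152 152 153 152 152 153 152 153 153 153 153 152 153 152 152 152
 153 153 138  75  35  41  51  63  61  40  48  49  42  55]
320 [153 153 152 152 152 152 152 152 152 153 153 152 153 152 153 153 153 152
 144 112  99  64  46  99 102 102  99  72  96 102 100  56]
```

View pics/w1c.png

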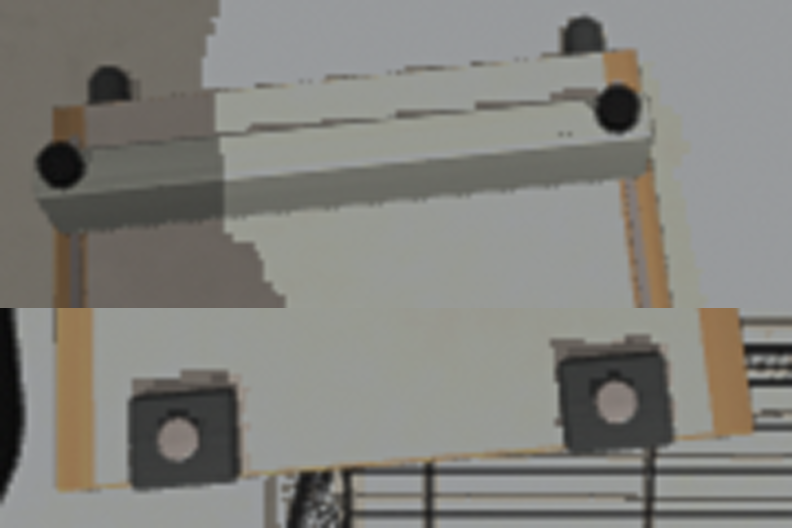

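The crop gives top-edge corners at (235,316.4) and (392.9,303.4), and the ledge foot line runs through (270,144.3), (300,141.3) and (330,138.3).

```bash
python3 - <<'E'
from h import *
np.set_printoptions(precision=3,suppress=True)
d=np.load("pics/w1.npy",allow_pickle=True).item(); c=cam(d,d["s"])
a=onz(c,(235,316.4),165); b=onz(c,(392.9,303.4),165); O=(a+b)/2; y=(b-a)/np.linalg.norm(b-a)
print("corners",a,b,"w",np.linalg.norm(b-a),"O",O,"yaw",np.degrees(np.arctan2(-y[0],y[1])))
h=np.array([y[1],-y[0],0]); t=np.radians(35); x=h*np.cos(t)+[0,0,np.sin(t)]; z=np.cross(x,y)
B=np.c_[x,y,z]
for p in [(270,144.3),(300,141.3),(330,138.3)]: print("foot",B.T@(onplane(c,p,O,z)-O))
for p in [(178,440),(616,402)]: print("clip",B.T@(onplane(c,(p[0]/4.4+222,275+(p[1]-308)/4.4),O+8*z,z)-O))
D={n:np.load(f"pics/{n}0.npy",allow_pickle=True).item() for n in("scene","side")}
for u,v,w in [((325.7,156.7),(364.2,170.5),(235,316.4)),((371,168.5),(373,204.2),(392.9,303.4))]:
    print(tri([ray(cam(D["scene"]),u),ray(cam(D["side"]),v),ray(c,w)]))
np.save("board.npy",np.c_[B,O])
E
python3 -m jog '-0.02 -0.37 -0.05 0 0 0 1;-0.02 -0.37 -0.05 0 0 0 1;-0.02 -0.37 -0.05 0 0 0 1;-0.02 -0.37 -0.05 0 0 0 1;-0.02 -0.37 -0.05 0 0 0 1;-0.02 -0.37 -0.05 0 0 0 1;-0.02 -0.37 -0.05 0 0 0 1;-0.02 -0.37 -0.05 0 0 0 1;-0.02 -0.37 -0.05 0 0 0 1'
python3 - <<'E'
from h import *
np.set_printoptions(precision=2,suppress=True)
s=bot.sense(); d=optics.get_image("wrist"); np.save("pics/w2.npy",{**d,"s":s},allow_pickle=True); cv2.imwrite("pics/w2.png",d["frame"]); print(s["tcp_pos"],s["eef_rot"],s["qvel"])
E
```

```text
corners [685.181 -52.872 165.   ] [668.745 114.538 165.   ] w 168.21394768045485 O [676.963  30.833 165.   ] yaw 5.607116952240263
foot [-198.868  -39.581   -0.   ]
foot [-198.958   -2.215    0.   ]
foot [-199.047   34.952   -0.   ]
clip [ -9.216 -52.436   8.   ]
clip [-9.572 52.17   8.   ]
(array([622.478,   7.198, 231.718]), [np.float64(54.793059171178065), np.float64(37.475369969739134), np.float64(37.94596559271994)])
(array([728.13 ,  58.893, 102.02 ]), [np.float64(71.81746080937808), np.float64(38.565345597477084), np.float64(72.95683463314231)])
clock: 2.82
tcp_pos: [521.0, -328.2, 271.9]
eef_rot: [-0.001, 1.0, -0.0, 0.0]
contact_force: [1.3, 1.2, -0.0]
finger_gap: 0.999
finger_force: 0.0
[ 521.   -328.18  271.94] [-0.  1. -0.  0.] [-0.  0.  0.  0. -0. -0.]
```

View pics/w2.png

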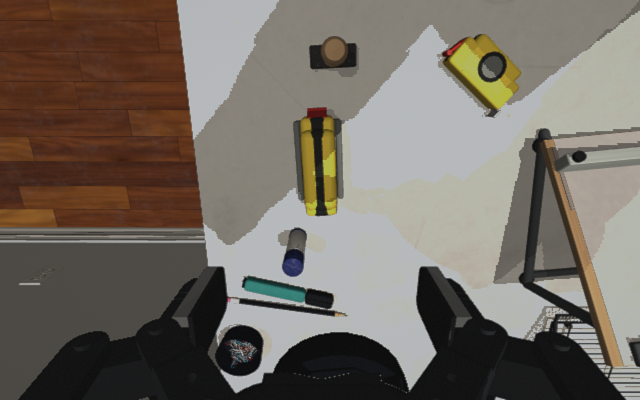

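The large rule is centred at about (320,165), with its red paddle at (317,112) and its front at (320,215). The stamp is at (333,52) and the glue stick at (294,252).

Run:
```python
from h import *
np.set_printoptions(precision=1,suppress=True)
d=np.load("pics/w2.npy",allow_pickle=True).item(); c=cam(d,d["s"])
hsv=cv2.cvtColor(d["frame"],cv2.COLOR_BGR2HSV)
m=cv2.inRange(hsv,(20,110,50),(35,255,255)); m[:,:280]=0; m[:,360:]=0; m[:100]=0; m[230:]=0
P=[]
for r in range(110,220,5):
    x=np.where(m[r])[0]
    if len(x):
        l,q=onz(c,(x[0],r),76),onz(c,(x[-1]+1,r),76); P.append((l+q)/2); print(r,x[0],x[-1]+1,l[:2],q[:2],(q-l)[1])
P=np.array(P)[4:-4]; k=np.polyfit(P[:,0],P[:,1],1); print("yaw deg",np.degrees(np.arctan(k[0])), "y at 520",np.polyval(k,520))
ys=np.where(m.any(1))[0]; print(ys[0],ys[-1])
for zz in (16,60): print(zz,onz(c,(317,ys[0]),zz),onz(c,(321,ys[-1]+1),zz))
# dark rail/dock
g=cv2.cvtColor(d["frame"],cv2.COLOR_BGR2GRAY)
for r in (140,180): print(g[r,288:350])
w=np.load("pics/w1.npy",allow_pickle=True).item(); cw=cam(w,w["s"])
D={n:np.load(f"pics/{n}0.npy",allow_pickle=True).item() for n in("scene","side")}
for u,v,q in [((325.7,156.7),(364.2,170.5),(392.9,303.4)),((371,168.5),(373,204.2),(235,316.4))]:
    print(tri([ray(cam(D["scene"]),u),ray(cam(D["side"]),v),ray(cw,q)]))
```

```text
115 328 329 [ 460.5 -323.6] [ 460.4 -322.6] 0.9873916627103085
120 301 334 [ 465.3 -350.4] [ 465.2 -317.6] 32.73458379056399
125 300 334 [ 470.2 -351.4] [ 470.1 -317.6] 33.88216408071207
130 301 334 [ 475.1 -350.5] [ 475.  -317.5] 33.03797896446491
135 301 335 [ 480.  -350.6] [ 479.9 -316.4] 34.197556724285676
140 300 335 [ 485.  -351.7] [ 484.9 -316.3] 35.3680840660586
145 301 335 [ 490.  -350.8] [ 489.9 -316.3] 34.51897933170636
150 301 336 [ 495.1 -350.9] [ 495.  -315.2] 35.70197139972828
155 301 336 [ 500.2 -350.9] [ 500.1 -315.1] 35.871344377704474
160 301 336 [ 505.4 -351. ] [ 505.3 -315. ] 36.042332053561665
165 302 336 [ 510.6 -350.1] [ 510.5 -314.9] 35.180190997586806
170 302 336 [ 515.9 -350.2] [ 515.8 -314.8] 35.34949796976889
175 303 336 [ 521.2 -349.2] [ 521.1 -314.7] 34.475670538841655
180 303 337 [ 526.6 -349.3] [ 526.5 -313.6] 35.692937978707505
185 303 337 [ 532.  -349.4] [ 531.9 -313.5] 35.86722839827473
190 304 337 [ 537.5 -348.4] [ 537.4 -313.4] 34.98307976650307
195 304 337 [ 543.  -348.4] [ 542.9 -313.3] 35.15558838137133
200 305 337 [ 548.6 -347.5] [ 548.5 -313
[... 432 characters left out ...]
7 122 126
 132 133 133 133 133 133 129  81  34  23  26  26  25  25  27  54 111 132
 132 131 132 131 131 126 119 113 106  98  80  84  71  94 103 109 109 109
 180 183 182 181 182 181 181 182]
[130 131 131 131 131 132 132 132 126  79  68  71  71  66  52  74  94 114
 119 123 127 130 130 130 131 130 125  81  31  23  25  27  25  24  26  62
 130 130 129 129 129 128 127 120 114 108 102  83  55  61  86  99 104 105
 101 151 181 182 182 182 182 181]
(array([669.6, 113.3, 165.2]), [np.float64(2.3871153439088544), np.float64(1.1674297382603487), np.float64(1.4909038863215491)])
(array([687. , -52.4, 163.2]), [np.float64(1.2622584226670737), np.float64(1.2518302558578884), np.float64(1.1304696161374321)])
```

```bash
python3 -m jog '-0.004 -0.002 -0.05 0 0 0.05 1;-0.004 -0.002 -0.11 0 0 0.05 1;-0.004 -0.002 -0.16 0 0 0.05 1;-0.004 -0.002 -0.20 0 0 0.05 1;-0.004 -0.002 -0.225 0 0 0.05 1;-0.004 -0.002 -0.242 0 0 0.05 1;-0.004 -0.002 -0.242 0 0 0.05 1;-0.004 -0.002 -0.242 0 0 0.05 0;-0.004 -0.002 -0.242 0 0 0.05 0;-0.004 -0.002 -0.242 0 0 0.05 0;-0.004 -0.002 -0.242 0 0 0.05 0;-0.004 -0.002 -0.242 0 0 0.05 0;-0.004 -0.002 -0.242 0 0 0.05 0' 100
```

```text
clock: 4.5
tcp_pos: [516.9, -332.0, 30.2]
eef_rot: [-0.025, 1.0, -0.0, 0.0]
contact_force: [-1.7, 1.3, 7.1]
finger_gap: 0.411
finger_force: 100.7
```

```bash
python3 -m jog '0 0 0.05 0 0 0 0;0 0 0.11 0 0 0 0;0 0 0.17 0 0 0 0;0 0 0.21 0 0 0 0;0 0 0.21 0 0 0 0'
cat >> h.py <<'E'
np.set_printoptions(precision=4,suppress=True)
_b=np.load("board.npy"); Bm=_b[:,:3]; O=np.array([677.5,30.7,164.7])
def plan(tgt,off=(0,0,14.2),cmd=None,yaw=0.0):
    "rule origin target in board mm -> shift(m) & rotvec from current pose"
    s=bot.sense(); Rt=R.from_quat(s["eef_rot"]).as_matrix()
    Rr=Rt@np.array([[-1,0,0],[0,1,0],[0,0,-1.]])   # rule axes in world
    Rg=Bm@R.from_euler('z',yaw).as_matrix()
    tcp=O+Bm@np.array(tgt,float)+Rg@np.array(off)
    cur=Bm.T@(s["tcp_pos"]-Rr@np.array(off)-O)
    print("now(board)",cur,"rot err",R.from_matrix(Bm.T@Rr).as_rotvec(),"F(board)",Bm.T@s["contact_force"])
    print("shift",(tcp-s["tcp_pos"])/1e3,"turn",R.from_matrix(Rg@Rr.T).as_rotvec())
E
python3 - <<'E'
from h import *
plan((-45,0,60))
s=bot.sense(); d=optics.get_image("wrist"); np.save("pics/w3.npy",{**d,"s":s},allow_pickle=True); e=optics.get_image("side");np.save("pics/s3.npy",e,allow_pickle=True)
a=d["frame"][100:400,170:470]; a=cv2.resize(a,(400,400)); c=cam(e); u=proj(c,s["tcp_pos"]).astype(int); print(u)
b=cv2.resize(e["frame"][u[1]-50:u[1]+50,u[0]-50:u[0]+50],(400,400),interpolation=cv2.INTER_CUBIC)
cv2.imwrite("pics/w3.png",np.hstack([a,b]))
E
```

```text
clock: 5.12
tcp_pos: [517.4, -332.5, 242.1]
eef_rot: [-0.025, 1.0, -0.002, 0.002]
contact_force: [0.3, 0.2, -4.7]
finger_gap: 0.413
finger_force: 101.4
now(board) [-123.2692 -345.8479  163.4971] rot err [-0.0179  0.6072 -0.0452] F(board) [-2.4253  0.1282 -4.014 ]
shift [ 0.081   0.3554 -0.0425] turn [ 0.0481 -0.6054  0.0473]
[311 256]
```

View pics/w3.png

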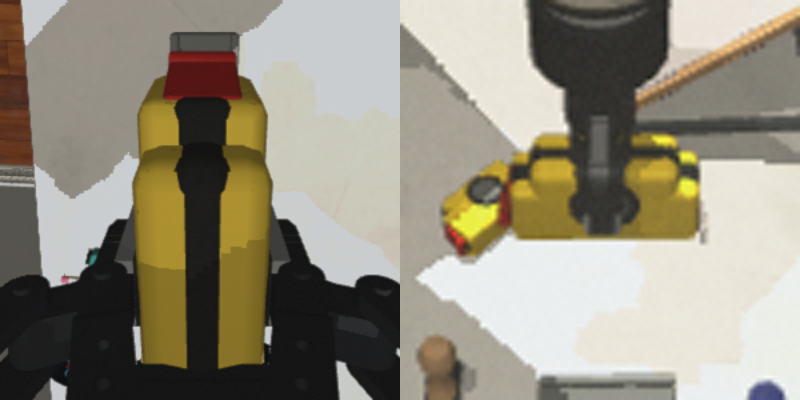

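The side crop shows the rule gripped level near its middle. The underside's ends are at crop (515,238) and (698,238), and the hook is at (705,235).

```bash
python3 - <<'E'
from h import *
e=np.load("pics/s3.npy",allow_pickle=True).item(); c=cam(e)
h=np.array([np.cos(.05),np.sin(.05),0]); n=np.array([-h[1],h[0],0]); T=np.array([517.4,-332.5,242.1])
for u in [(515,238),(698,238),(705,240)]:
    p=onplane(c,(261+(u[0]-400)/4,206+u[1]/4),T-18*n,n)-T; print(p@h,p[2])
E
python3 -m jog '0.081 0.05 0 0 0 0 0;0.081 0.10 0.02 0.012 -0.15 0.012 0;0.081 0.15 0.02 0.024 -0.30 0.024 0;0.081 0.21 0.02 0.036 -0.45 0.036 0;0.081 0.27 0.02 0.048 -0.605 0.047 0;0.081 0.32 0.02 0.048 -0.605 0.047 0;0.081 0.355 0.0 0.048 -0.605 0.047 0;0.081 0.355 -0.02 0.048 -0.605 0.047 0;0.081 0.355 -0.02 0.048 -0.605 0.047 0;0.081 0.355 -0.02 0.048 -0.605 0.047 0;0.081 0.355 -0.02 0.048 -0.605 0.047 0'
python3 - <<'E'
from h import *
plan((-46,0,15))
s=bot.sense(); d=optics.get_image("scene"); e=optics.get_image("side")
a=cv2.resize(d["frame"][130:230,290:390],(400,400),interpolation=cv2.INTER_CUBIC)
b=cv2.resize(e["frame"][140:240,300:400],(400,400),interpolation=cv2.INTER_CUBIC)
cv2.imwrite("pics/w4.png",np.hstack([a,b])); np.save("pics/w4.npy",{"scene":d,"side":e,"s":s},allow_pickle=True)
E
```

```text
-51.547274286253014 -10.644087498659218
56.351644683587104 -11.34043258376741
60.548252321773944 -13.230818475558152
clock: 6.6
tcp_pos: [597.9, 22.6, 219.9]
eef_rot: [-0.047, 0.953, 0.016, 0.299]
contact_force: [-0.4, 0.4, -4.7]
finger_gap: 0.406
finger_force: 101.6
now(board) [-33.9269  -0.2175  76.8522] rot err [ 0.0025  0.0034 -0.0007] F(board) [-3.0373  0.4337 -3.6438]
shift [ 0.0254  0.0027 -0.0576] turn [-0.0021 -0.0036 -0.0009]
```

View pics/w4.png

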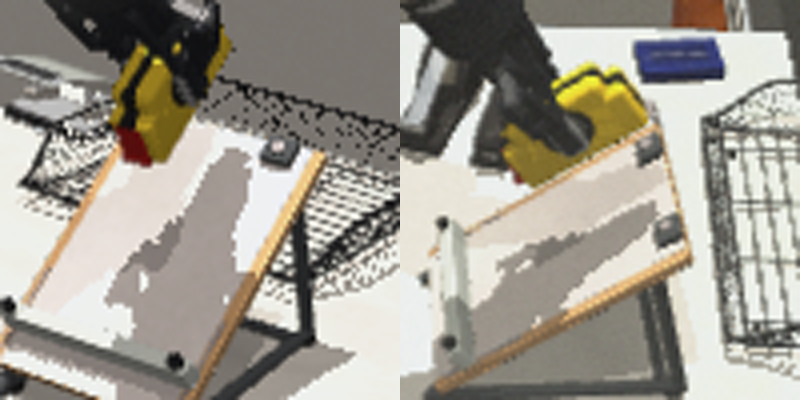

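```bash
python3 -m jog '0.012 0.001 -0.029 -0.002 -0.004 -0.001 0;0.024 0.0025 -0.0585 -0.002 -0.004 -0.001 0;0.024 0.0025 -0.0585 -0.002 -0.004 -0.001 0;0.024 0.0025 -0.0585 -0.002 -0.004 -0.001 0;0.024 0.0025 -0.0585 -0.002 -0.004 -0.001 0'
python3 - <<'E'
from h import *
print(Bm)
plan((-48,0,5)); plan((-48,0,1))
d=optics.get_image("side"); s=bot.sense()
cv2.imwrite("pics/w5.png",cv2.resize(d["frame"][150:230,310:390],(560,560),interpolation=cv2.INTER_CUBIC))
E
```

```text
clock: 7.32
tcp_pos: [622.0, 25.5, 162.3]
eef_rot: [-0.047, 0.952, 0.015, 0.301]
contact_force: [-0.1, 0.3, -3.3]
finger_gap: 0.407
finger_force: 101.2
[[ 0.8152 -0.0977 -0.5708]
 [ 0.08    0.9952 -0.056 ]
 [ 0.5736  0.      0.8192]]
now(board) [-46.9861   0.2578  15.8447] rot err [ 0.0002 -0.0017  0.0006] F(board) [-1.9199  0.3236 -2.6863]
shift [ 0.0054  0.0003 -0.0095] turn [ 0.      0.0017 -0.0006]
now(board) [-46.9861   0.2578  15.8447] rot err [ 0.0002 -0.0017  0.0006] F(board) [-1.9199  0.3236 -2.6863]
shift [ 0.0077  0.0005 -0.0127] turn [ 0.      0.0017 -0.0006]
```

View pics/w5.png

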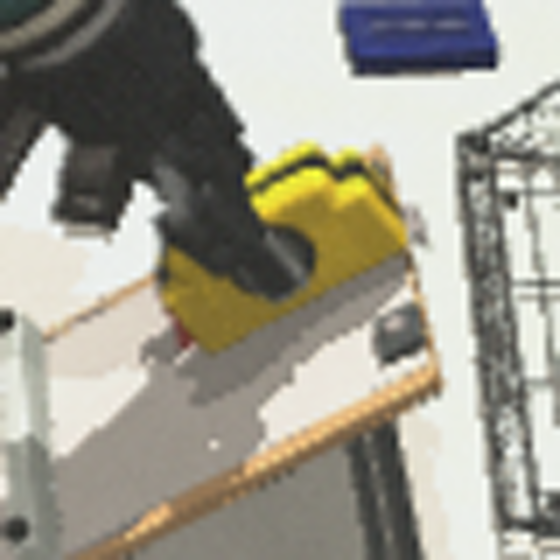

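The picture shows the hook just beyond the top edge at (415,225), with the rule parallel to the face. I'll lower it in steps and watch the force.

```bash
python3 -m jog '0.003 0.0003 -0.0045 0 0 0 0;0.0062 0.0006 -0.0088 0 0 0 0;0.0062 0.0006 -0.0088 0 0 0 0;0.0062 0.0006 -0.0088 0 0 0 0'
python3 - <<'E'
from h import *
plan((-48,0,1))
E
python3 -m jog '0.0006 0 -0.0008 0 0 0 0;0.0012 0.0001 -0.0016 0 0 0 0;0.0017 0.0002 -0.0025 0 0 0 0;0.0017 0.0002 -0.0025 0 0 0 0'
python3 - <<'E'
from h import *
plan((-48,0,1))
E
```

```text
clock: 7.88
tcp_pos: [627.8, 26.3, 151.9]
eef_rot: [-0.047, 0.953, 0.015, 0.3]
contact_force: [0.4, -0.1, -3.7]
finger_gap: 0.408
finger_force: 101.2
now(board) [-48.2447   0.5096   3.8976] rot err [0.0007 0.0005 0.0004] F(board) [-1.7715 -0.1112 -3.2743]
shift [ 0.0019 -0.0003 -0.0022] turn [-0.0003 -0.0005 -0.0007]
clock: 8.38
tcp_pos: [629.5, 26.5, 149.4]
eef_rot: [-0.047, 0.953, 0.015, 0.3]
contact_force: [0.1, -0.3, -4.9]
finger_gap: 0.415
finger_force: 101.2
now(board) [-48.2667   0.5441   0.8797] rot err [0.0007 0.0004 0.0004] F(board) [-2.7293 -0.3129 -4.0709]
shift [ 0.0002 -0.0005  0.0002] turn [-0.0003 -0.0004 -0.0007]
```

```bash
python3 -m jog '0.0006 0 -0.0008 0 0 0 0;0.0009 0.0001 -0.0012 0 0 0 0;0.0009 0.0001 -0.0012 0 0 0 0'
python3 - <<'E'
from h import *
plan((-48,0,1))
E
python3 -m jog '0.0006 0 -0.0008 0 0 0 0;0.0009 0.0001 -0.0012 0 0 0 0;0.0009 0.0001 -0.0012 0 0 0 0'
python3 - <<'E'
from h import *
plan((-48,0,1))
E
```

```text
clock: 8.75
tcp_pos: [629.8, 26.5, 149.1]
eef_rot: [-0.047, 0.953, 0.015, 0.3]
contact_force: [-21.6, -2.7, 18.4]
finger_gap: 0.41
finger_force: 105.5
now(board) [-48.175    0.5085   0.479 ] rot err [ 0.0002 -0.0002  0.0003] F(board) [-7.2538 -0.5991 27.5858]
shift [-0.0001 -0.0005  0.0005] turn [ 0.      0.0002 -0.0004]
clock: 9.12
tcp_pos: [629.9, 26.5, 149.1]
eef_rot: [-0.047, 0.952, 0.014, 0.301]
contact_force: [-52.1, -5.5, 47.8]
finger_gap: 0.409
finger_force: 110.5
now(board) [-48.094    0.5012   0.4222] rot err [-0.0005 -0.001   0.0004] F(board) [-15.4901  -0.4218  69.2008]
shift [-0.0002 -0.0005  0.0005] turn [ 0.0005  0.0011 -0.    ]
```

```bash
python3 -m jog '-0.0014 -0.0001 0.002 0 0 0 0;-0.0055 -0.0005 -0.0009 0 0 0 0;-0.0096 -0.0009 -0.0037 0 0 0 0;-0.0137 -0.0013 -0.0066 0 0 0 0;-0.0177 -0.0017 -0.0095 0 0 0 0;-0.0218 -0.0021 -0.0123 0 0 0 0;-0.0218 -0.0021 -0.0123 0 0 0 0;-0.0218 -0.0021 -0.0123 0 0 0 0'
python3 - <<'E'
from h import *
plan((-120,0,0.5))
d=optics.get_image("scene");e=optics.get_image("side")
a=cv2.resize(d["frame"][140:220,300:380],(400,400),interpolation=cv2.INTER_CUBIC)
b=cv2.resize(e["frame"][155:225,315:385],(400,400),interpolation=cv2.INTER_CUBIC)
cv2.imwrite("pics/w6.png",np.hstack([a,b]))
E
```

```text
clock: 10.12
tcp_pos: [610.0, 24.5, 135.2]
eef_rot: [-0.047, 0.952, 0.015, 0.301]
contact_force: [2.4, 0.7, 5.6]
finger_gap: 0.41
finger_force: 102.1
now(board) [-72.4198   0.4766   0.5246] rot err [ 0.0005 -0.0008  0.0006] F(board) [5.225  0.4358 3.1546]
shift [-0.0387 -0.0043 -0.0273] turn [-0.0001  0.0008 -0.0008]
```

View pics/w6.png

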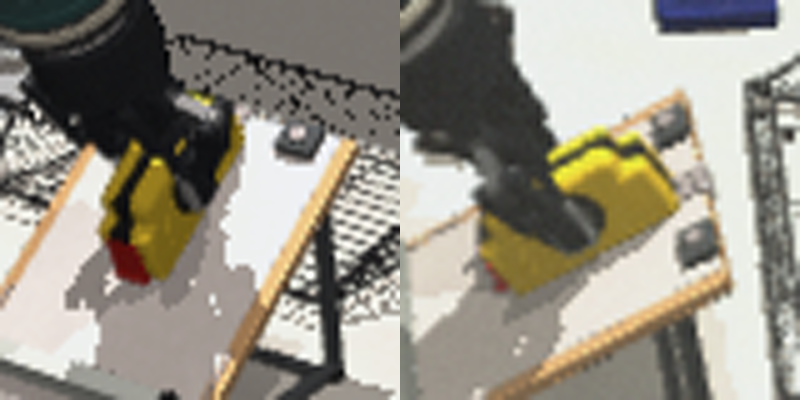

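The hook is over the edge and the blade is visibly out at (690,185). The roughly 8 N pull confirms the spring. I'll keep drawing down.

```bash
python3 -m jog '-0.0082 -0.0008 -0.0057 0 0 0 0;-0.0163 -0.0016 -0.0115 0 0 0 0;-0.0245 -0.0024 -0.0172 0 0 0 0;-0.0326 -0.0032 -0.023 0 0 0 0;-0.0408 -0.004 -0.0287 0 0 0 0;-0.0473 -0.0046 -0.0333 0 0 0 0;-0.0473 -0.0046 -0.0333 0 0 0 0;-0.0473 -0.0046 -0.0333 0 0 0 0'
python3 - <<'E'
from h import *
plan((-140,0,0.5))
E
python3 -m jog '-0.0024 -0.0002 -0.0017 0 0 0 0;-0.0049 -0.0005 -0.0034 0 0 0 0;-0.0065 -0.0006 -0.0046 0 0 0 0;-0.0065 -0.0006 -0.0046 0 0 0 0'
python3 - <<'E'
from h import *
plan((-143,0,0.5))
E
```

```text
clock: 11.22
tcp_pos: [562.4, 19.8, 101.7]
eef_rot: [-0.047, 0.953, 0.015, 0.3]
contact_force: [-2.2, -1.2, 7.5]
finger_gap: 0.407
finger_force: 102.4
now(board) [-130.8164    0.4211    0.5291] rot err [ 0.0002 -0.0002  0.0004] F(board) [ 2.3618 -1.0005  7.4456]
shift [-0.0074 -0.0011 -0.0053] turn [ 0.      0.0002 -0.0004]
clock: 11.72
tcp_pos: [557.7, 19.2, 98.4]
eef_rot: [-0.047, 0.952, 0.015, 0.302]
contact_force: [8.2, 1.8, 7.7]
finger_gap: 0.408
finger_force: 102.1
now(board) [-136.5791    0.3027    0.572 ] rot err [ 0.0004 -0.0037  0.0011] F(board) [11.2367  1.0136  1.5232]
shift [-0.0051 -0.0008 -0.0037] turn [-0.      0.0037 -0.0011]
```

```bash
python3 -m jog '-0.0016 -0.0002 -0.0011 0 0 0 0;-0.0033 -0.0003 -0.0023 0 0 0 0;-0.0033 -0.0003 -0.0023 0 0 0 0'
python3 - <<'E'
from h import *
plan((-143,0,0.5))
E
python3 -m jog '-0.0016 -0.0002 -0.0011 0 0 0 0;-0.0016 -0.0002 -0.0011 0 0 0 0'
python3 - <<'E'
from h import *
plan((-143,0,0.5))
E
python3 -m jog '-0.0016 -0.0002 -0.0011 0 0 0 0;-0.0016 -0.0002 -0.0011 0 0 0 0'
python3 - <<'E'
from h import *
plan((-143,0,0.5))
E
```

```text
clock: 12.1
tcp_pos: [554.4, 18.9, 96.2]
eef_rot: [-0.047, 0.952, 0.015, 0.302]
contact_force: [8.9, 0.7, 7.2]
finger_gap: 0.408
finger_force: 101.9
now(board) [-140.5401    0.2539    0.5704] rot err [ 0.0002 -0.0038  0.0012] F(board) [11.4286 -0.2106  0.789 ]
shift [-0.0019 -0.0004 -0.0014] turn [ 0.0001  0.0038 -0.0011]
clock: 12.35
tcp_pos: [553.4, 18.7, 95.5]
eef_rot: [-0.047, 0.952, 0.015, 0.303]
contact_force: [11.7, 2.8, 5.6]
finger_gap: 0.408
finger_force: 101.7
now(board) [-141.7316    0.2147    0.6008] rot err [ 0.0004 -0.005   0.0015] F(board) [12.9474  1.6526 -2.2846]
shift [-0.0009 -0.0003 -0.0008] turn [-0.      0.005  -0.0014]
clock: 12.6
tcp_pos: [553.2, 18.6, 95.5]
eef_rot: [-0.048, 0.951, 0.015, 0.304]
contact_force: [16.8, 4.8, 8.8]
finger_gap: 0.409
finger_force: 101.6
now(board) [-141.9091    0.1109    0.7569] rot err [ 0.0008 -0.0078  0.0019] F(board) [19.1019  3.1064 -2.6696]
shift [-0.0006 -0.0002 -0.0008] turn [-0.0003  0.0078 -0.002 ]
```

```bash
python3 -m jog '-0.0016 -0.0002 -0.0011 0 0 0 0;-0.0016 -0.0002 -0.0011 0 0 0 0;-0.0016 -0.0002 -0.0011 0 0 0 0'
python3 - <<'E'
from h import *
plan((-143,0,0.5))
E
```

```text
clock: 12.98
tcp_pos: [552.9, 18.5, 95.6]
eef_rot: [-0.048, 0.951, 0.015, 0.305]
contact_force: [20.6, 6.1, 13.4]
finger_gap: 0.411
finger_force: 101.8
now(board) [-142.0606    0.0433    0.9703] rot err [ 0.001  -0.0107  0.0025] F(board) [24.999   4.0272 -1.1283]
shift [-0.0004 -0.0001 -0.0008] turn [-0.0005  0.0107 -0.0026]
```

```bash
python3 -m jog '0.003 0.0002 0.0009 0 0 0 0;0.003 0.0002 0.0009 0 0 0 0;0.003 0.0002 0.0009 0 0 0 0'
python3 - <<'E'
from h import *
plan((-143,0,0.5))
E
python3 -m jog '0 0 0 0 0 0 1;0 0 0 0 0 0 1;0 0 0 0 0 0 1;0 0 0 0 0 0 1;0 0 0 0 0 0 1;0 0 0 0 0 0 1'
python3 - <<'E'
from h import *
d=optics.get_image("scene");e=optics.get_image("side"); print(bot.sense()["contact_force"])
a=cv2.resize(d["frame"][150:230,290:370],(400,400),interpolation=cv2.INTER_CUBIC)
b=cv2.resize(e["frame"][160:240,300:380],(400,400),interpolation=cv2.INTER_CUBIC)
cv2.imwrite("pics/w7.png",np.hstack([a,b]))
E
```

```text
clock: 13.35
tcp_pos: [553.4, 18.6, 95.3]
eef_rot: [-0.047, 0.952, 0.015, 0.304]
contact_force: [-6.5, 2.5, 33.1]
finger_gap: 0.409
finger_force: 105.6
now(board) [-141.8996    0.0635    0.48  ] rot err [ 0.0002 -0.0067  0.0016] F(board) [13.8647  3.119  30.6884]
shift [-0.0008 -0.0001 -0.0006] turn [ 0.0001  0.0068 -0.0014]
clock: 14.1
tcp_pos: [550.6, 18.7, 92.1]
eef_rot: [-0.047, 0.953, 0.015, 0.3]
contact_force: [1.3, 0.1, -0.8]
finger_gap: 1.001
finger_force: 0.0
[ 0.3372 -0.5714 -0.6977]
```

Released. Now I'll retreat along the panel normal and check.

```bash
python3 -m jog '-0.015 -0.0015 0.021 0 0 0 1;-0.04 -0.004 0.057 0 0 0 1;-0.07 -0.007 0.10 0 0 0 1;-0.10 -0.01 0.15 0 0 0 1;-0.10 -0.01 0.15 0 0 0 1;-0.10 -0.01 0.15 0 0 0 1'
python3 - <<'E'
from h import *
s=bot.sense()
d=optics.get_image("wrist");e=optics.get_image("side"); print(s["contact_force"])
a=cv2.resize(d["frame"],(400,250)); a=cv2.copyMakeBorder(a,0,150,0,0,0)
b=cv2.resize(e["frame"][160:240,300:380],(400,400),interpolation=cv2.INTER_CUBIC)
cv2.imwrite("pics/w8.png",np.hstack([a,b])); cv2.imwrite("pics/w8full.png",d["frame"])
np.save("pics/w8.npy",{"side":e,"w":d,"s":s},allow_pickle=True)
E
```

```text
clock: 14.95
tcp_pos: [450.7, 8.6, 241.9]
eef_rot: [-0.047, 0.953, 0.015, 0.3]
contact_force: [0.2, 0.1, -0.5]
finger_gap: 1.0
finger_force: 0.0
[ 0.1552  0.1261 -0.5294]
```

View pics/w8.png

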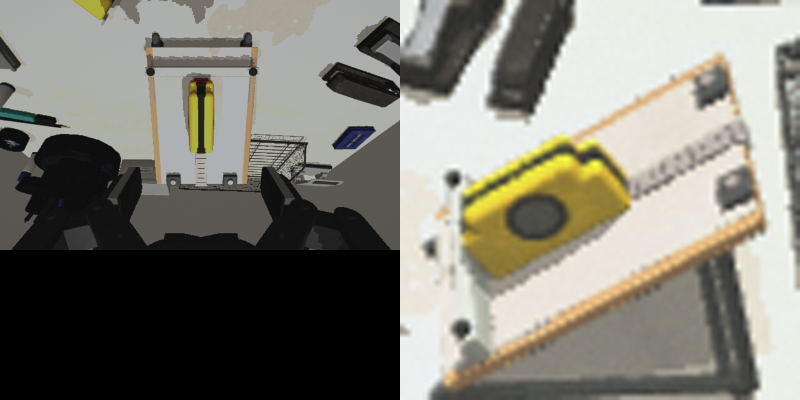

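The side view shows the rule lying flat with its back near the ledge at (470,240), the blade drawn out and the hook at the top edge (740,130). It is locked and the robot is clear, so I'm handing in.

```bash
python3 -c "
from rig import bot
print(bot.sign_off())"
```

```text
the job is handed in; nothing more can be done
None
```

The rule is hooked over the middle of the panel's top edge, drawn down to the ledge, locked and released lying flat on the panel, and the job is handed in at about 15 s (the hand-in returned no verdict).

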